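# Index a geared turntable by three turns of its handwheel, counted from the stop

## Task

Set the turntable for the next cut. By the handwheel with its red crank knob, wind anticlockwise (seen from above) until you feel the turntable's red dog come up firmly, but not forced, against the yellow stop block; then wind back clockwise exactly three full turns from there and let go. Do not touch the turntable itself, and leave the hammer, tub, wood block and brass collar where they lie.

Things in the scene. Friction and masses are not known exactly. Their poses are not given: they have to be found in the camera images.
- base: Green cast base plate of the indexer, 15 mm thick, fixed to the bench: a rectangle about 210 x 150 mm under the handwheel, joined to a disc of 260 mm diameter under the turntable. Origin on the bench on the handwheel's vertical axis; its x axis points to the turntable's axis, 200 mm away; z up.
- handwheel: Steel three-spoke handwheel, 154 mm across, on a round green gearbox; vertical axis, no stops of its own. Origin on the axis, 79 mm above the bench; rim top 16 mm higher. x axis points to the crank knob, 62 mm out. Drives the turntable 6 : 1, the same way round: 1 wheel turn = 60 degrees of table. Stays where left. Winding freely takes 3 to 5 N at the knob; at the stop it becomes solid.
- crank_mid (a point): Middle of the upright red crank knob, on its axis, 126 mm above the bench. The knob is 26 mm in diameter, 56 mm tall (96 to 152 mm above the bench), and spins freely on its pin, so it can be held at constant gripper yaw while led round its 62 mm radius circle. Nothing in its sweep stands higher than 105 mm.
- turntable: Steel turntable, 180 mm diameter, top 79 mm above the bench, carrying a fixed notched brass blank (110 mm diameter, 12 mm thick, with a bolt head to 101 mm above the bench). Vertical axis, 200 mm from the handwheel's. Origin on the axis, on its underside, 61 mm above the bench; x axis points through the notch to the red dog.
- dog (a point): Middle of the red dog, a lug 20 mm wide on the turntable's rim, reaching 118 mm from the table's axis; this point is 106 mm from the axis, 70 mm above the bench. At the start it stands 20 to 54 degrees clockwise (seen from above) of its position at the stop: a third to nine tenths of a wheel turn.
- stop: Yellow stop block, 24 x 20 mm, top 81 mm above the bench, fixed beside the turntable's rim, at a different place round it each time. Origin on the table's axis, 15 mm above the bench; x axis points to where the dog's middle is when the dog rests on the block (block just anticlockwise of it). 1 N at the knob beyond the winding friction presses the dog on it with about 3.5 N.
- hammer: Bystander: hammer with wooden handle, 260 mm long, lying beside the indexer; leave it alone.
- tub: Bystander: white lidded tub, 96 mm diameter, 95 mm high, origin in the middle of its underside; leave it alone.
- block: Bystander: pale wood block 140 x 60 x 45 mm, origin in the middle of its underside; leave it alone.
- collar: Bystander: brass collar, 80 mm outer diameter, 22 mm high, origin in the middle of its underside; leave it alone.

How it is judged:
By the outcome, as a careful person would: the job done as asked, in the order asked, and still so for the second after the job is handed in, with the robot touching nothing.
It also fails if it takes over 72 s, if anything falls off the work surface, if the arm or the gripper's body presses on something with over 40 N, if the wrist force passes 120 N, or if a joint passes its speed limit or range.

## Robot

A 6-joint arm with a two-finger parallel gripper is mounted at the origin on the work surface. World frame = base frame: x ahead of the robot, y to its left, z up, the work surface at z = 0. Lengths are in mm, angles in rad, forces in N, time in s.
With the tool pointing down it reaches from about 350 to 775 mm from the base axis. Payload 7.3 kg.
Tool frame: the origin (TCP) lies at the very end of the fingers, on their centre line; the grasp point (between the pads) lies 19 mm behind it; z points along the fingers, y is the line along which they close (so a half turn about z gives the same grasp; the last joint's range is limited). The gripper opens to 92 mm and grips with 3 to 60 N. Pads are 19 mm wide; open, the fingers measure 130 mm over their backs; the gripper's body (75 mm by 190 mm) begins 47 mm behind the grasp point.
Start: joints at [1.072, 0.342, 1.524, -0, 1.275, -0.146], TCP at [181.388, 492.69, 226.741] pointing down, gripper open.
Joint ranges: [-2.53, 2.53], [-0.77, 2.02], [0.04, 2.7], [-1, 4.14], [0.28, 2.66], [-3.11, 3.11]. Speed limits (rad/s): [2.57, 2.57, 3.14, 3.14, 3.14, 3.14].

## Interface

Orientations are given as [roll, pitch, yaw] about the fixed x, y, z axes, in that order (R = Rz(yaw) Ry(pitch) Rx(roll)).
In Python, from plant import get_obs, capture, close_job gives the robot as it stands. The module is installed in compiled form; this text tells all that it offers.
- The arm moves only by the shell command python3 -m handwheel 'ROWS'. ROWS is JSON, a list of rows, each a list of 3 entries, a list of its own where there are three numbers: the turn, a rotation vector about the tool's x, y, z in degrees, then the shift along the tool's x, y, z in m, then the opening, from 0 (shut) to 1 (fully open). A call has 1 to 12 rows; each row is the pose to reach, as a shift and turn from the pose commanded when the call began, along the tool's axes at that moment; what a row does not reach only later rows make up. A row lasts 1/10 s, in which the tool goes at most 50 mm and 8.59 degrees, less where a joint would pass 70% of its speed; a pose out of reach is approached as far as the arm can. A call with a gripper value outside its range is refused whole. The fingers move at their own pace and stop on an object; the grip force is fixed at half the most. Time passes only in rows, so rows that repeat a pose let the fingers close. It gives the time, the measured TCP pose, the force, the opening and the grip force at its end, in the units of the state.
- get_obs(): the state, without advancing time (a new reading comes with each control period).
- capture(name): name is "scene" or "top" or "wrist"; returns a dict with "image" (384x512x3 uint8, red, green, blue), "depth" (384x512 float32, mm along the optical axis (not along the pixel's ray), 0 where there is no reading), "fx", "fy", "cx", "cy" (pixels), "camera_from_world" (4x4, takes a point from world to camera coordinates). Camera axes: x right, y down, z forward; pixel columns grow to the right and rows downward; lengths in mm; the calibration is good to about 2 mm. A picture is of the moment at which its call begins.
- close_job(): hands the job in; it is judged then, once.
The state is a dict: "time": time; "joint_positions": joint angles; "dq": joint speeds; "tau": joint torques, N m; "tool_pos": TCP position; "tcp_rot": TCP orientation; "contact_force": force on the tool from outside, world axes, zero at the start; "moment": the same for the moment, N m; "grip_width": finger opening in mm; "finger_force": force on a finger pad.
Only numpy, scipy, OpenCV 4.12 (cv2) and the standard library are available. Lean on these libraries where they do the work, as an engineer would, in place of code of your own. Each camera call takes 0.05 s, during which the arm holds its last target. There are 200 camera calls.

## Working session

There is one attempt and no reset: what is moved stays moved. The work goes in short steps, Python scripts to look and compute and a shell command to move; the robot and the scene stay as the last step left them, time stands still between calls to the robot, and variables do not carry over. Pictures are saved under pics/ and viewed, at most 10 in all, crops included, and the job is handed in when it is done.

```bash
mkdir -p pics; python3 - <<'E'
from plant import get_obs,capture
import cv2,numpy as np,pickle
o=get_obs();print(o)
for n in("top","scene"):
    c=capture(n);pickle.dump(c,open(f"{n}0.pkl","wb"));cv2.imwrite(f"pics/{n}0.png",c["image"][...,::-1])
    print(n,c["fx"],c["fy"],c["cx"],c["cy"],np.round(c["camera_from_world"],3).tolist())
E
```

```text
{'time': 0.0, 'joint_positions': array([ 1.07199904e+00,  3.42748369e-01,  1.52502218e+00,  1.51486050e-05,
        1.27539393e+00, -1.46021880e-01]), 'dq': array([4.60789802e-04, 3.14017890e-05, 1.98782722e-04, 1.27828028e-03,
       1.65418063e-03, 1.48620114e-03]), 'tau': array([ 1.43745830e-03, -4.31231368e+01, -2.44228417e+01,  7.18742958e-02,
        5.57643129e-02, -1.11974286e-04]), 'tool_pos': array([181.17776983, 492.3125537 , 226.02985017]), 'tcp_rot': array([-3.14003966e+00, -2.43037538e-04,  2.78881263e+00]), 'contact_force': array([-0.33725245, -0.21508084,  0.36907792]), 'moment': array([-0.03503641,  0.00162609,  0.02116409]), 'finger_force': 0.0, 'grip_width': 91.4980554496408}
top 388.08231631391715 388.08231631391715 264.7678992295078 190.86916478511083 [[0.025, -1.0, -0.004, -53.943], [-0.977, -0.024, -0.211, 594.118], [0.211, 0.009, -0.978, 800.925], [0.0, 0.0, 0.0, 1.0]]
scene 438.4908203320099 438.4908203320099 249.7826901741396 190.68992128507773 [[-0.764, 0.645, -0.02, 468.269], [0.461, 0.524, -0.716, -186.481], [-0.452, -0.556, -0.697, 1231.157], [0.0, 0.0, 0.0, 1.0]]
```

View pics/top0.png

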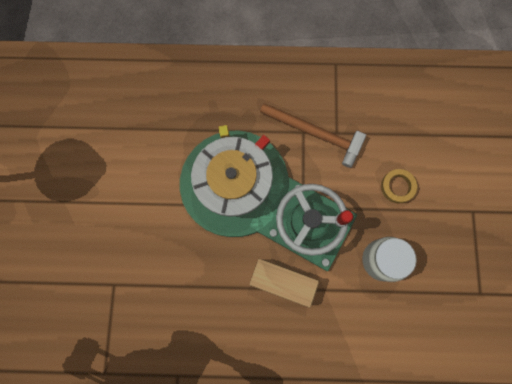

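View pics/scene0.png

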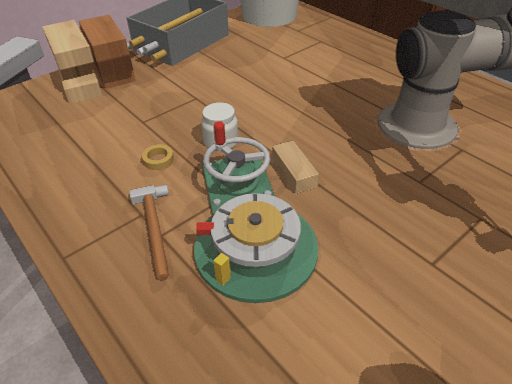

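The top view shows the turntable at about (232,174), the wheel hub at (313,219), the knob at (346,217), the dog at (263,143) and the stop at (223,130). Anticlockwise is up and to the left in that image. The scene view agrees. Next I'll measure.

```bash
cat > h.py <<'E'
import numpy as np,cv2
def ray(c,uv,z):
    M=np.array(c["camera_from_world"]);R=M[:3,:3];o=-R.T@M[:3,3]
    uv=np.atleast_2d(uv).astype(float)
    d=np.c_[(uv[:,0]-c["cx"])/c["fx"],(uv[:,1]-c["cy"])/c["fy"],np.ones(len(uv))]@R
    return o+d*((z-o[2])/d[:,2])[:,None]
def cloud(c):
    M=np.array(c["camera_from_world"]);R=M[:3,:3];v,u=np.indices(c["depth"].shape);d=c["depth"]
    P=np.stack([(u-c["cx"])/c["fx"]*d,(v-c["cy"])/c["fy"]*d,d],-1)
    return (P-M[:3,3])@R
def mask(c,lo,hi):
    return cv2.inRange(cv2.cvtColor(c["image"],cv2.COLOR_RGB2HSV),lo,hi)
def circ(p):
    A=np.c_[2*p[:,:2],np.ones(len(p))];s=np.linalg.lstsq(A,(p[:,:2]**2).sum(1),rcond=None)[0]
    return s[:2],np.sqrt(s[2]+s[:2]@s[:2])
E
python3 - <<'E'
import pickle;from h import *
for n in("top","scene"):
    c=pickle.load(open(n+"0.pkl","rb"));P=cloud(c);H=cv2.cvtColor(c["image"],cv2.COLOR_RGB2HSV)
    red=(mask(c,(0,190,90),(6,255,255))|mask(c,(174,190,90),(180,255,255)))>0
    k,l,s,ce=cv2.connectedComponentsWithStats(red.astype(np.uint8))
    for i in range(1,k):
        if s[i,4]>15:
            q=P[l==i];print(n,"red",ce[i].round(1),s[i].tolist(),np.median(q,0).round(1),q.min(0).round(),q.max(0).round())
            t=q[q[:,2]>147]; 
            if len(t)>3:print("  knobtop",t.mean(0).round(1),(t.min(0)+t.max(0))[:2]/2)
    y=mask(c,(22,180,120),(32,255,255));k,l,s,ce=cv2.connectedComponentsWithStats(y)
    for i in range(1,k):
        if s[i,4]>25:print(n,"yel",ce[i].round(1),s[i].tolist(),np.median(P[l==i],0).round(1),P[l==i].max(0).round(1))
    # wheel rim: grey, height 85-100
    g=(H[...,1]<60)&(P[...,2]>86)&(P[...,2]<100)
    w0=ray(c,[[313,219]] if n=="top" else [[237,158]],90)[0]
    q=P[g];r=np.hypot(*(q[:,:2]-w0[:2]).T);q=q[(r>55)&(r<90)];
    for _ in range(5):
        cc,R=circ(q);e=abs(np.hypot(*(q[:,:2]-cc).T)-R);q=q[e<12]
    print(n,"wheel",w0.round(1),cc.round(1),R.round(1),len(q),np.median(q[:,2]))
    g=(H[...,1]<60)&(P[...,2]>72)&(P[...,2]<84);t0=ray(c,[[232,174]] if n=="top" else [[256,222]],79)[0]
    q=P[g];r=np.hypot(*(q[:,:2]-t0[:2]).T);q=q[r<100];
    a=cv2.minEnclosingCircle(q[:,:2].astype(np.float32));print("table",t0.round(1),a,np.hypot(*(np.array(a[0])-cc)))
E
```

```text
top red [346.2 216.2] [341, 211, 11, 12, 80] [ 529.3 -201.2  151.7] [ 519. -211.  143.] [ 540. -191.  155.]
  knobtop [ 529.4 -201.3  151.5] [ 530.10636333 -201.14287708]
top wheel [ 531.  -143.3   90. ] [ 532.2 -139.8] 69.2 1272 92.78577587051149
table [628.2  33.9  79. ] ((627.2509765625, 35.67768859863281), 89.90139770507812) 199.5907040369814
scene red [219. 125.] [215, 122, 9, 8, 37] [ 533.7 -195.8  149.7] [ 526. -206.  139.] [1000.  481.  734.]
  knobtop [ 552.8 -171.2  173.6] [763.15624036 137.27029839]
scene yel [222.9 275. ] [219, 266, 10, 18, 48] [738.9  70.3  41.9] [744.3  72.9  73.6]
scene wheel [ 535.4 -134.4   90. ] [ 537.1 -136.4] 69.2 824 91.38976068913018
table [623.9  34.5  79. ] ((629.5948486328125, 36.383846282958984), 91.63449096679688) 195.94525956374187
```

```bash
python3 -m handwheel '[[[0,0,-20.2],[-0.567,-0.530,0.026],1],[[0,0,-20.2],[-0.567,-0.530,0.026],1],[[0,0,-20.2],[-0.567,-0.530,0.026],1],[[0,0,-20.2],[-0.567,-0.530,0.026],1],[[0,0,-20.2],[-0.567,-0.530,0.026],1],[[0,0,-20.2],[-0.567,-0.530,0.026],1],[[0,0,-20.2],[-0.567,-0.530,0.026],1],[[0,0,-20.2],[-0.567,-0.530,0.026],1],[[0,0,-20.2],[-0.567,-0.530,0.026],1],[[0,0,-20.2],[-0.567,-0.530,0.026],1],[[0,0,-20.2],[-0.567,-0.530,0.026],1],[[0,0,-20.2],[-0.567,-0.530,0.026],1]]'
```

```text
time: 1.3
tool_pos: [448.0, -38.1, 206.7]
tcp_rot: [3.141, -0.0, 3.141]
contact_force: [-0.1, 0.3, 0.2]
grip_width: 91.6
finger_force: 0.0
```

```bash
python3 -m handwheel '[[[0,0,0],[-0.082,-0.163,0.025],1],[[0,0,0],[-0.082,-0.163,0.025],1],[[0,0,0],[-0.082,-0.163,0.025],1],[[0,0,0],[-0.082,-0.163,0.025],1],[[0,0,0],[-0.082,-0.163,0.025],1],[[0,0,0],[-0.082,-0.163,0.025],1],[[0,0,0],[-0.082,-0.163,0.025],1]]'; python3 - <<'E'
from plant import *;from h import *
o=get_obs();print(o["tool_pos"],o["tcp_rot"],o["joint_positions"].round(2))
c=capture("wrist");cv2.imwrite("pics/w1.png",c["image"][...,::-1])
P=cloud(c);red=((mask(c,(0,170,70),(6,255,255))|mask(c,(174,170,70),(180,255,255)))>0)
q=P[red&(P[...,2]>146)&(P[...,2]<156)];print(len(q),q.mean(0),q.min(0),q.max(0))
if len(q)>5: print(cv2.minEnclosingCircle(q[:,:2].astype(np.float32)))
E
```

```text
time: 2.0
tool_pos: [529.1, -197.9, 181.8]
tcp_rot: [3.141, -0.001, -3.141]
contact_force: [-0.5, 0.9, -0.4]
grip_width: 91.7
finger_force: 0.0
[ 529.08281957 -197.91826474  181.81128726] [ 3.14079517e+00 -7.12913213e-04 -3.14115238e+00] [-0.49  0.45  1.48  0.    1.21 -2.07]
1149 [ 528.91881319 -201.61433684  151.37834551] [ 518.10001092 -214.25237628  146.01326247] [ 542.19279287 -189.84202732  154.45137752]
((530.546142578125, -201.6846466064453), 12.568778991699219)
```

View pics/w1.png

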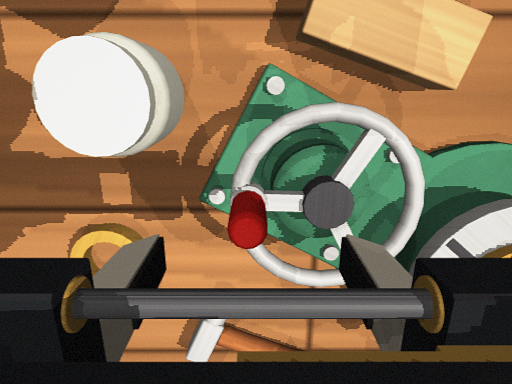

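The wrist view shows the knob at about (248,222), free between the fingers, and the hub at (328,203). I'll descend and close.

```bash
python3 - <<'E'
from plant import *;from h import *
c=capture("wrist");P=cloud(c);H=cv2.cvtColor(c["image"],cv2.COLOR_RGB2HSV)
q=P[(H[...,1]<60)&(P[...,2]>91)&(P[...,2]<99)];r=np.hypot(q[:,0]-532,q[:,1]+139.5);q=q[(r>60)&(r<82)]
for _ in range(5):
    cc,R=circ(q);q=q[abs(np.hypot(*(q[:,:2]-cc).T)-R)<10]
print(cc,R,len(q),get_obs()["tool_pos"])
E
python3 -m handwheel '[[[0,0,0],[0,0,0.03],1],[[0,0,0],[0,-0.0005,0.06],1],[[0,0,0],[0,-0.0005,0.074],1],[[0,0,0],[0,-0.0005,0.074],1],[[0,0,0],[0,-0.0005,0.074],0],[[0,0,0],[0,-0.0005,0.074],0],[[0,0,0],[0,-0.0005,0.074],0],[[0,0,0],[0,-0.0005,0.074],0],[[0,0,0],[0,-0.0005,0.074],0],[[0,0,0],[0,-0.0005,0.074],0],[[0,0,0],[0,-0.0005,0.074],0],[[0,0,0],[0,-0.0005,0.074],0]]'
```

```text
[ 532.02966195 -140.1470241 ] 69.08844014594985 6707 [ 529.35918377 -197.80683761  182.32412057]
time: 3.3
tool_pos: [529.6, -199.5, 107.9]
tcp_rot: [3.141, -0.0, 3.141]
contact_force: [0.1, -0.0, 0.1]
grip_width: 32.5
finger_force: 0.0
```

```bash
python3 -m handwheel '[[[0,0,0],[0,-0.0015,0],0],[[0,0,0],[0,-0.0015,0],0],[[0,0,0],[0,-0.0015,0],0],[[0,0,0],[0,-0.0015,0],0]]'
```

```text
time: 3.7
tool_pos: [529.6, -201.1, 107.9]
tcp_rot: [3.142, 0.0, 3.141]
contact_force: [0.1, -0.6, -0.7]
grip_width: 25.7
finger_force: 30.0
```

```bash
cat > arc.py <<'E'
import sys,numpy as np
a0,step,n=map(float,sys.argv[1:4])
for i in range(1,int(n)+1):
    a,b=np.radians(a0+step*i),np.radians(a0)
    print("%.0f: %.4f,%.4f"%(a0+step*i,-.062*(np.cos(a)-np.cos(b)),.062*(np.sin(a)-np.sin(b))))
E
python3 arc.py -92 8 9; echo; python3 arc.py -20 10 12
```

```text
-84: -0.0086,0.0003
-76: -0.0172,0.0018
-68: -0.0254,0.0045
-60: -0.0332,0.0083
-52: -0.0403,0.0131
-44: -0.0468,0.0189
-36: -0.0523,0.0255
-28: -0.0569,0.0329
-20: -0.0604,0.0408

-10: -0.0028,0.0104
0: -0.0037,0.0212
10: -0.0028,0.0320
20: -0.0000,0.0424
30: 0.0046,0.0522
40: 0.0108,0.0611
50: 0.0184,0.0687
60: 0.0273,0.0749
70: 0.0371,0.0795
80: 0.0475,0.0823
90: 0.0583,0.0832
100: 0.0690,0.0823
```

```bash
python3 -m handwheel '[[[0,0,0],[-0.0086,0.0003,0],0],[[0,0,0],[-0.0172,0.0018,0],0],[[0,0,0],[-0.0254,0.0045,0],0],[[0,0,0],[-0.0332,0.0083,0],0],[[0,0,0],[-0.0403,0.0131,0],0],[[0,0,0],[-0.0468,0.0189,0],0],[[0,0,0],[-0.0523,0.0255,0],0],[[0,0,0],[-0.0569,0.0329,0],0],[[0,0,0],[-0.0604,0.0408,0],0]]'
python3 -c "
from plant import *
import time
o=get_obs();print(o['tool_pos'],o['contact_force'],o['tcp_rot'])"
```

```text
time: 4.6
tool_pos: [589.8, -159.6, 107.9]
tcp_rot: [-3.142, -0.002, -3.141]
contact_force: [-8.5, -0.2, 4.3]
grip_width: 25.6
finger_force: 30.0
[ 589.8404802  -159.62624651  107.86504851] [-8.50557501 -0.2280228   4.26512572] [-3.14153010e+00 -1.60977420e-03 -3.14141398e+00]
```

```bash
python3 - <<'E'
from plant import *;from h import *
c=capture("top");cv2.imwrite("pics/t2.png",cv2.resize(c["image"][90:290,150:400,::-1],None,fx=3,fy=3,interpolation=2))
hsv=cv2.cvtColor(c["image"],cv2.COLOR_RGB2HSV)
T=np.array([627.4,36])
def comp(m,z,nm):
    k,l,s,ce=cv2.connectedComponentsWithStats(m)
    for i in range(1,k):
        if s[i,4]>10 and 180<ce[i][0]<300 and 90<ce[i][1]<260:
            p=ray(c,ce[i],z)[0][:2]-T;print(nm,ce[i].round(1),s[i,4],p.round(1),np.hypot(*p).round(1),np.degrees(np.arctan2(p[1],p[0])).round(1))
comp(mask(c,(0,150,70),(8,255,255))|mask(c,(172,150,70),(180,255,255)),78,"red")
comp(mask(c,(22,150,110),(34,255,255)),81,"yel")
print(get_obs()["contact_force"])
E
```

```text
red [254.7 136. ] 113 [ 90.7 -49.4] 103.3 -28.6
yel [223.2 130.3] 90 [101.5  21.9] 103.9 12.2
[-5.90893043  0.66552825  3.49099024]
```

View pics/t2.png

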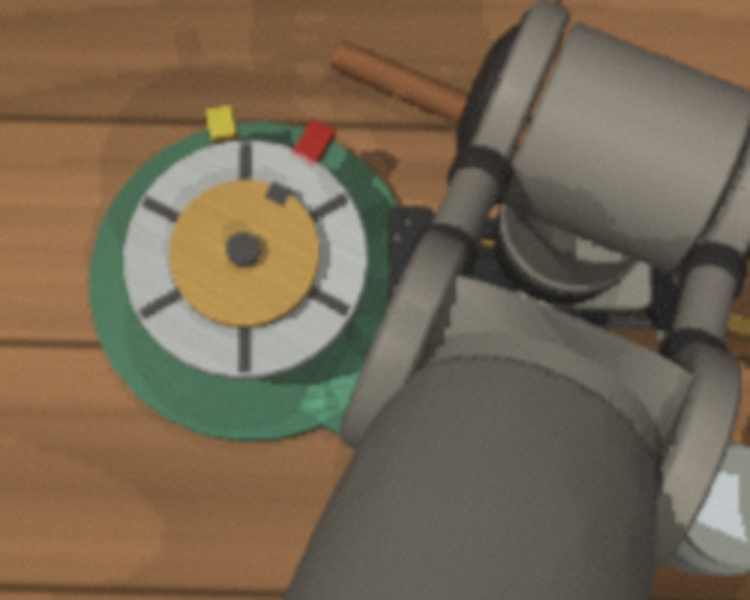

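The crop shows the dog at (315,140) about 29° of table short of contact with the yellow block at (220,122). That is roughly 175° of wheel, and the table is following the wheel.

```bash
python3 -m handwheel '[[[0,0,0],[-0.0023,0.0104,0],0],[[0,0,0],[-0.0032,0.0212,0],0],[[0,0,0],[-0.0023,0.0320,0],0],[[0,0,0],[0.0005,0.0424,0],0],[[0,0,0],[0.0051,0.0522,0],0],[[0,0,0],[0.0113,0.0611,0],0],[[0,0,0],[0.0189,0.0687,0],0],[[0,0,0],[0.0278,0.0749,0],0],[[0,0,0],[0.0376,0.0795,0],0],[[0,0,0],[0.0480,0.0823,0],0],[[0,0,0],[0.0588,0.0832,0],0],[[0,0,0],[0.0695,0.0823,0],0]]'; python3 arc.py 100 4 8;python3 arc.py 132 1.5 30
```

```text
time: 5.85
tool_pos: [521.9, -77.8, 107.9]
tcp_rot: [-3.141, 0.004, -3.141]
contact_force: [4.3, -3.0, -4.3]
grip_width: 25.2
finger_force: 30.0
104: 0.0042,-0.0009
108: 0.0084,-0.0021
112: 0.0125,-0.0036
116: 0.0164,-0.0053
120: 0.0202,-0.0074
124: 0.0239,-0.0097
128: 0.0274,-0.0122
132: 0.0307,-0.0150
134: 0.0012,-0.0011
135: 0.0024,-0.0022
136: 0.0035,-0.0034
138: 0.0046,-0.0046
140: 0.0057,-0.0058
141: 0.0067,-0.0071
142: 0.0077,-0.0083
144: 0.0087,-0.0096
146: 0.0096,-0.0110
147: 0.0105,-0.0123
148: 0.0114,-0.0137
150: 0.0122,-0.0151
152: 0.0130,-0.0165
153: 0.0138,-0.0179
154: 0.0145,-0.0194
156: 0.0152,-0.0209
158: 0.0158,-0.0223
159: 0.0164,-0.0239
160: 0.0170,-0.0254
162: 0.0175,-0.0269
164: 0.0180,-0.0285
165: 0.0184,-0.0300
166: 0.0188,-0.0316
168: 0.0192,-0.0332
170: 0.0195,-0.0348
171: 0.0198,-0.0364
172: 0.0200,-0.0380
174: 0.0202,-0.0396
176: 0.0203,-0.0412
177: 0.0204,-0.0428
```

```bash
python3 -m handwheel '[[[0,0,0],[0.0042,-0.0009,0],0],[[0,0,0],[0.0084,-0.0021,0],0],[[0,0,0],[0.0125,-0.0036,0],0],[[0,0,0],[0.0164,-0.0053,0],0],[[0,0,0],[0.0202,-0.0074,0],0],[[0,0,0],[0.0239,-0.0097,0],0],[[0,0,0],[0.0274,-0.0122,0],0],[[0,0,0],[0.0307,-0.0150,0],0]]'; cat > st.py <<'E'
from plant import *
import numpy as np
o=get_obs();d=o["tool_pos"][:2]-[531.4,-139.1];a=np.arctan2(d[1],d[0]);f=o["contact_force"][:2]
print("t",round(o["time"],2),"ang %.2f r %.2f Ft %.2f Fr %.2f"%(np.degrees(a),np.hypot(*d),f@[-np.sin(a),np.cos(a)],f@[np.cos(a),np.sin(a)]))
E
python3 st.py
```

```text
time: 6.65
tool_pos: [489.6, -93.0, 107.9]
tcp_rot: [3.141, 0.0, 3.141]
contact_force: [4.7, -0.1, -5.3]
grip_width: 25.3
finger_force: 30.0
t 6.65 ang 132.22 r 62.21 Ft -3.42 Fr -3.20
```

```bash
python3 -m handwheel '[[[0,0,0],[0.0012,-0.0011,0],0],[[0,0,0],[0.0024,-0.0022,0],0],[[0,0,0],[0.0035,-0.0034,0],0],[[0,0,0],[0.0046,-0.0046,0],0],[[0,0,0],[0.0057,-0.0058,0],0],[[0,0,0],[0.0067,-0.0071,0],0]]'; python3 st.py
python3 - <<'E'
from plant import *;from h import *
c=capture("top");cv2.imwrite("pics/t3.png",cv2.resize(c["image"][100:200,190:290,::-1],None,fx=5,fy=5,interpolation=2))
T=np.array([627.4,36])
def comp(m,z,nm):
    k,l,s,ce=cv2.connectedComponentsWithStats(m)
    for i in range(1,k):
        if s[i,4]>10 and 180<ce[i][0]<300 and 90<ce[i][1]<260:
            p=ray(c,ce[i],z)[0][:2]-T;print(nm,ce[i].round(1),s[i,4],p.round(1),np.hypot(*p).round(1),np.degrees(np.arctan2(p[1],p[0])).round(1))
comp(mask(c,(0,150,70),(8,255,255))|mask(c,(172,150,70),(180,255,255)),78,"red")
comp(mask(c,(22,150,110),(34,255,255)),81,"yel")
E
python3 arc.py 141 1.5 10
```

```text
time: 7.25
tool_pos: [483.0, -100.0, 107.9]
tcp_rot: [3.141, -0.0, 3.141]
contact_force: [4.0, 1.4, -4.6]
grip_width: 25.5
finger_force: 30.0
t 7.25 ang 141.03 r 62.22 Ft -3.60 Fr -2.20
red [234.2 130.5] 114 [102.8  -2.6] 102.8 -1.5
yel [223.2 130.2] 89 [101.7  22. ] 104.0 12.2
142: 0.0010,-0.0013
144: 0.0020,-0.0026
146: 0.0029,-0.0039
147: 0.0038,-0.0053
148: 0.0047,-0.0066
150: 0.0055,-0.0080
152: 0.0063,-0.0094
153: 0.0071,-0.0109
154: 0.0078,-0.0123
156: 0.0085,-0.0138
```

View pics/t3.png

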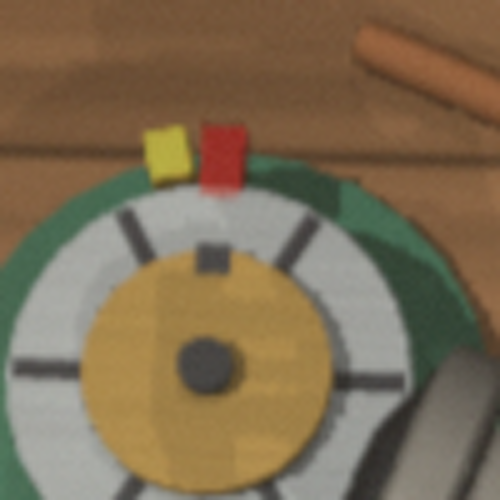

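The crop shows a gap of about 2 to 3 original pixels between the dog (222,160) and the block (167,155), about 10° of wheel. I'll creep in.

```bash
python3 -m handwheel '[[[0,0,0],[0.0010,-0.0013,0],0],[[0,0,0],[0.0020,-0.0026,0],0],[[0,0,0],[0.0029,-0.0039,0],0],[[0,0,0],[0.0029,-0.0039,0],0]]'; python3 st.py; python3 arc.py 145.5 0.7 8
```

```text
time: 7.7
tool_pos: [480.0, -104.1, 107.9]
tcp_rot: [-3.142, -0.0, 3.141]
contact_force: [3.2, 0.1, -3.7]
grip_width: 25.4
finger_force: 30.0
t 7.7 ang 145.72 r 62.19 Ft -1.88 Fr -2.65
146: 0.0004,-0.0006
147: 0.0008,-0.0013
148: 0.0013,-0.0019
148: 0.0017,-0.0025
149: 0.0020,-0.0032
150: 0.0024,-0.0038
150: 0.0028,-0.0045
151: 0.0032,-0.0052
```

```bash
python3 -m handwheel '[[[0,0,0],[0.0004,-0.0006,0],0],[[0,0,0],[0.0008,-0.0013,0],0],[[0,0,0],[0.0013,-0.0019,0],0]]'; python3 st.py; python3 arc.py 147.6 0.7 4
```

```text
time: 8.0
tool_pos: [478.9, -105.8, 107.9]
tcp_rot: [3.141, 0.0, 3.141]
contact_force: [4.6, 1.3, -5.4]
grip_width: 25.7
finger_force: 30.0
t 8.0 ang 147.57 r 62.19 Ft -3.58 Fr -3.20
148: 0.0004,-0.0006
149: 0.0008,-0.0013
150: 0.0012,-0.0019
150: 0.0016,-0.0026
```

```bash
python3 -m handwheel '[[[0,0,0],[0.0004,-0.0007,0],0],[[0,0,0],[0.0008,-0.0013,0],0]]'; python3 st.py; python3 arc.py 149 0.7 4
```

```text
time: 8.2
tool_pos: [478.1, -107.1, 107.9]
tcp_rot: [3.141, 0.0, 3.141]
contact_force: [2.8, 1.1, -2.8]
grip_width: 25.5
finger_force: 30.0
t 8.2 ang 149.01 r 62.20 Ft -2.39 Fr -1.84
150: 0.0004,-0.0007
150: 0.0008,-0.0013
151: 0.0011,-0.0020
152: 0.0015,-0.0026
```

```bash
python3 -m handwheel '[[[0,0,0],[0.0004,-0.0007,0],0],[[0,0,0],[0.0008,-0.0013,0],0]]'; python3 st.py; python3 arc.py 150.4 0.7 4
```

```text
time: 8.4
tool_pos: [477.4, -108.2, 107.9]
tcp_rot: [3.141, 0.0, 3.141]
contact_force: [4.2, 3.0, -3.3]
grip_width: 25.4
finger_force: 30.0
t 8.4 ang 150.26 r 62.21 Ft -4.70 Fr -2.20
151: 0.0004,-0.0007
152: 0.0007,-0.0013
152: 0.0011,-0.0020
153: 0.0014,-0.0027
```

```bash
python3 -m handwheel '[[[0,0,0],[0.0004,-0.0007,0],0]]'; python3 st.py; python3 -m handwheel '[[[0,0,0],[0.0003,-0.0007,0],0]]'; python3 st.py;
```

```text
time: 8.5
tool_pos: [477.1, -108.7, 107.9]
tcp_rot: [3.141, 0.0, 3.141]
contact_force: [5.7, 3.2, -3.9]
grip_width: 25.4
finger_force: 30.0
t 8.5 ang 150.79 r 62.23 Ft -5.57 Fr -3.36
time: 8.6
tool_pos: [476.9, -109.1, 107.9]
tcp_rot: [3.14, 0.001, 3.141]
contact_force: [6.0, 7.0, -4.2]
grip_width: 25.4
finger_force: 30.0
t 8.6 ang 151.20 r 62.21 Ft -9.05 Fr -1.83
```

```bash
python3 -m handwheel '[[[0,0,0],[0,0,0],0],[[0,0,0],[0,0,0],0]]'; python3 st.py; python3 -m handwheel '[[[0,0,0],[0.0003,-0.0006,0],0],[[0,0,0],[0.0003,-0.0006,0],0]]'; python3 st.py;
```

```text
time: 8.8
tool_pos: [476.9, -109.1, 107.9]
tcp_rot: [3.14, 0.001, 3.141]
contact_force: [5.6, 4.6, -4.5]
grip_width: 25.4
finger_force: 30.0
t 8.8 ang 151.19 r 62.20 Ft -6.73 Fr -2.71
time: 9.0
tool_pos: [476.7, -109.4, 107.9]
tcp_rot: [3.14, 0.001, 3.141]
contact_force: [6.1, 5.8, -4.6]
grip_width: 25.5
finger_force: 30.0
t 9.0 ang 151.49 r 62.20 Ft -7.98 Fr -2.62
```

```bash
python3 -m handwheel '[[[0,0,0],[0.0004,-0.0008,0],0],[[0,0,0],[0.0004,-0.0008,0],0]]'; python3 st.py; python3 - <<'E'
from plant import *;from h import *
c=capture("top");cv2.imwrite("pics/t4.png",cv2.resize(c["image"][110:160,200:260,::-1],None,fx=8,fy=8,interpolation=2))
E
```

```text
time: 9.2
tool_pos: [476.5, -109.9, 107.9]
tcp_rot: [3.139, 0.001, 3.141]
contact_force: [6.6, 8.7, -5.4]
grip_width: 25.7
finger_force: 30.0
t 9.2 ang 151.96 r 62.21 Ft -10.84 Fr -1.75
```

View pics/t4.png

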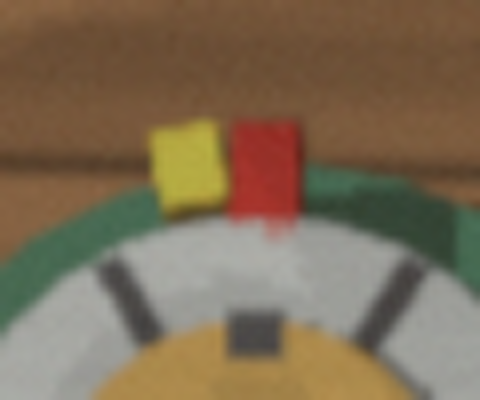

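The crop shows the dog (265,170) flush against the block (190,165), and the force has risen steadily to 10.8 N against about 3.5 N when winding freely. So it is firmly on the stop, with contact at a knob angle of about 150.3°. Next I'll wind back three turns.

```bash
python3 arc.py 153.3 -3.3 1; python3 arc.py 150 -15 12
```

```text
150: -0.0017,0.0031
135: -0.0099,0.0128
120: -0.0227,0.0227
105: -0.0376,0.0289
90: -0.0537,0.0310
75: -0.0697,0.0289
60: -0.0847,0.0227
45: -0.0975,0.0128
30: -0.1074,0.0000
15: -0.1136,-0.0150
0: -0.1157,-0.0310
-15: -0.1136,-0.0470
-30: -0.1074,-0.0620
```

```bash
python3 -m handwheel '[[[0,0,0],[-0.0008,0.0015,0],0],[[0,0,0],[-0.0017,0.0031,0],0],[[0,0,0],[-0.0017,0.0031,0],0]]'; python3 st.py
python3 -m handwheel '[[[0,0,0],[-0.0099,0.0128,0],0],[[0,0,0],[-0.0227,0.0227,0],0],[[0,0,0],[-0.0376,0.0289,0],0],[[0,0,0],[-0.0537,0.0310,0],0],[[0,0,0],[-0.0697,0.0289,0],0],[[0,0,0],[-0.0847,0.0227,0],0],[[0,0,0],[-0.0975,0.0128,0],0],[[0,0,0],[-0.1074,0,0],0],[[0,0,0],[-0.1136,-0.0150,0],0],[[0,0,0],[-0.1157,-0.0310,0],0],[[0,0,0],[-0.1136,-0.0470,0],0],[[0,0,0],[-0.1074,-0.0620,0],0]]'; python3 st.py
```

```text
time: 9.55
tool_pos: [477.4, -108.2, 107.9]
tcp_rot: [-3.141, -0.0, 3.142]
contact_force: [1.9, -0.0, -2.8]
grip_width: 25.5
finger_force: 30.0
t 9.55 ang 150.20 r 62.21 Ft -0.94 Fr -1.66
time: 10.75
tool_pos: [584.9, -170.4, 107.9]
tcp_rot: [3.14, -0.0, 3.142]
contact_force: [-3.9, 7.1, 4.7]
grip_width: 25.3
finger_force: 30.0
t 10.75 ang -30.33 r 61.96 Ft 4.15 Fr -6.91
```

```bash
python3 -m handwheel '[[[0,0,0],[0.0099,-0.0128,0],0],[[0,0,0],[0.0227,-0.0227,0],0],[[0,0,0],[0.0376,-0.0289,0],0],[[0,0,0],[0.0537,-0.0310,0],0],[[0,0,0],[0.0697,-0.0289,0],0],[[0,0,0],[0.0847,-0.0227,0],0],[[0,0,0],[0.0975,-0.0128,0],0],[[0,0,0],[0.1074,0,0],0],[[0,0,0],[0.1136,0.0150,0],0],[[0,0,0],[0.1157,0.0310,0],0],[[0,0,0],[0.1136,0.0470,0],0],[[0,0,0],[0.1074,0.0620,0],0]]'; python3 st.py
python3 -m handwheel '[[[0,0,0],[-0.0099,0.0128,0],0],[[0,0,0],[-0.0227,0.0227,0],0],[[0,0,0],[-0.0376,0.0289,0],0],[[0,0,0],[-0.0537,0.0310,0],0],[[0,0,0],[-0.0697,0.0289,0],0],[[0,0,0],[-0.0847,0.0227,0],0],[[0,0,0],[-0.0975,0.0128,0],0],[[0,0,0],[-0.1074,0,0],0],[[0,0,0],[-0.1136,-0.0150,0],0],[[0,0,0],[-0.1157,-0.0310,0],0],[[0,0,0],[-0.1136,-0.0470,0],0],[[0,0,0],[-0.1074,-0.0620,0],0]]'; python3 st.py
```

```text
time: 11.95
tool_pos: [477.2, -108.4, 107.9]
tcp_rot: [-3.14, -0.0, 3.141]
contact_force: [3.3, -6.6, -6.4]
grip_width: 25.7
finger_force: 30.0
t 11.95 ang 150.45 r 62.26 Ft 4.12 Fr -6.11
time: 13.15
tool_pos: [584.9, -170.4, 107.9]
tcp_rot: [3.14, -0.0, 3.142]
contact_force: [-4.1, 7.8, 4.0]
grip_width: 25.5
finger_force: 30.0
t 13.15 ang -30.31 r 61.99 Ft 4.65 Fr -7.51
```

```bash
python3 -m handwheel '[[[0,0,0],[0.0099,-0.0128,0],0],[[0,0,0],[0.0227,-0.0227,0],0],[[0,0,0],[0.0376,-0.0289,0],0],[[0,0,0],[0.0537,-0.0310,0],0],[[0,0,0],[0.0697,-0.0289,0],0],[[0,0,0],[0.0847,-0.0227,0],0],[[0,0,0],[0.0975,-0.0128,0],0],[[0,0,0],[0.1074,0,0],0],[[0,0,0],[0.1136,0.0150,0],0],[[0,0,0],[0.1157,0.0310,0],0],[[0,0,0],[0.1136,0.0470,0],0],[[0,0,0],[0.1074,0.0620,0],0]]'; python3 st.py
python3 -m handwheel '[[[0,0,0],[-0.0099,0.0128,0],0],[[0,0,0],[-0.0227,0.0227,0],0],[[0,0,0],[-0.0376,0.0289,0],0],[[0,0,0],[-0.0537,0.0310,0],0],[[0,0,0],[-0.0697,0.0289,0],0],[[0,0,0],[-0.0847,0.0227,0],0],[[0,0,0],[-0.0975,0.0128,0],0],[[0,0,0],[-0.1074,0,0],0],[[0,0,0],[-0.1136,-0.0150,0],0],[[0,0,0],[-0.1157,-0.0310,0],0],[[0,0,0],[-0.1136,-0.0470,0],0],[[0,0,0],[-0.1074,-0.0620,0],0]]'; python3 st.py
```

```text
time: 14.35
tool_pos: [477.3, -108.2, 107.9]
tcp_rot: [-3.14, 0.0, 3.141]
contact_force: [4.1, -8.1, -7.8]
grip_width: 25.3
finger_force: 30.0
t 14.35 ang 150.24 r 62.29 Ft 4.99 Fr -7.58
time: 15.55
tool_pos: [584.8, -170.5, 107.8]
tcp_rot: [3.14, -0.0, 3.141]
contact_force: [-4.3, 7.1, 5.5]
grip_width: 25.5
finger_force: 30.0
t 15.55 ang -30.41 r 61.96 Ft 3.93 Fr -7.26
```

```bash
python3 -m handwheel '[[[0,0,0],[0.0099,-0.0128,0],0],[[0,0,0],[0.0227,-0.0227,0],0],[[0,0,0],[0.0376,-0.0289,0],0],[[0,0,0],[0.0537,-0.0310,0],0],[[0,0,0],[0.0697,-0.0289,0],0],[[0,0,0],[0.0847,-0.0227,0],0],[[0,0,0],[0.0975,-0.0128,0],0],[[0,0,0],[0.1074,0,0],0],[[0,0,0],[0.1136,0.0150,0],0],[[0,0,0],[0.1157,0.0310,0],0],[[0,0,0],[0.1136,0.0470,0],0],[[0,0,0],[0.1074,0.0620,0],0]]'; python3 st.py;  python3 -m handwheel '[[[0,0,0],[-0.0003,0.0006,0],0],[[0,0,0],[-0.0003,0.0006,0],0],[[0,0,0],[-0.0003,0.0006,0],0]]'; python3 st.py
```

```text
time: 16.75
tool_pos: [477.2, -108.4, 107.9]
tcp_rot: [-3.14, 0.0, 3.141]
contact_force: [2.8, -6.0, -6.7]
grip_width: 25.1
finger_force: 30.0
t 16.75 ang 150.48 r 62.29 Ft 3.80 Fr -5.41
time: 17.05
tool_pos: [477.8, -107.5, 107.9]
tcp_rot: [3.141, 0.0, 3.141]
contact_force: [2.1, 1.7, -2.6]
grip_width: 25.4
finger_force: 30.0
t 17.05 ang 149.50 r 62.20 Ft -2.53 Fr -0.98
```

```bash
python3 -m handwheel '[[[0,0,0],[0.0004,-0.0008,0],0],[[0,0,0],[0.0004,-0.0008,0],0],[[0,0,0],[0.0004,-0.0008,0],0]]'; python3 st.py
```

```text
time: 17.35
tool_pos: [477.2, -108.6, 107.9]
tcp_rot: [3.142, -0.0, 3.141]
contact_force: [1.2, 1.5, -2.9]
grip_width: 25.4
finger_force: 30.0
t 17.35 ang 150.60 r 62.19 Ft -1.90 Fr -0.32
```

```bash
python3 -m handwheel '[[[0,0,0],[0,0,0],1],[[0,0,0],[0,0,0],1],[[0,0,0],[0,0,0],1],[[0,0,0],[0,0,0],1],[[0,0,0],[0,0,0],1],[[0,0,0],[0,0,0],1],[[0,0,0],[0,0,0],1],[[0,0,0],[0,0,-0.03],1],[[0,0,0],[0,0,-0.07],1],[[0,0,0],[0,0,-0.11],1],[[0,0,0],[0,0,-0.11],1],[[0,0,0],[0,0,-0.11],1]]'; python3 st.py
python3 - <<'E'
from plant import *;from h import *
c=capture("wrist");cv2.imwrite("pics/w5.png",c["image"][...,::-1])
P=cloud(c);red=((mask(c,(0,170,70),(6,255,255))|mask(c,(174,170,70),(180,255,255)))>0)
q=P[red&(P[...,2]>146)&(P[...,2]<156)];m=np.array(cv2.minEnclosingCircle(q[:,:2].astype(np.float32))[0]);d=m-[531.6,-139.5];print(m,np.degrees(np.arctan2(d[1],d[0])),np.hypot(*d))
c=capture("top");cv2.imwrite("pics/t5.png",cv2.resize(c["image"][90:290,150:400,::-1],None,fx=3,fy=3,interpolation=2))
E
```

```text
time: 18.55
tool_pos: [477.7, -108.3, 218.4]
tcp_rot: [-3.141, 0.002, 3.141]
contact_force: [-0.6, -0.4, -1.1]
grip_width: 91.7
finger_force: 0.0
t 18.55 ang 150.19 r 61.89 Ft 0.61 Fr 0.34
[ 477.83898926 -109.18151855] 150.57920799315977 61.72079546774621
```

View pics/t5.png

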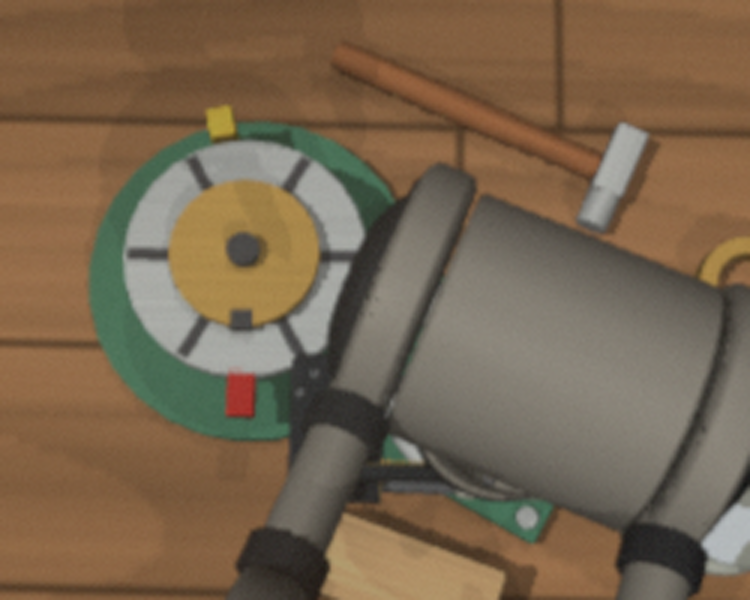

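The dog at (240,395) now stands opposite its stop position, a 180° table turn. The knob measures about 150.5°, the same as at the stop. The bystanders in view haven't moved and the arm is clear, so I'll hand in.

```bash
python3 -c "
from plant import *
print(close_job())"
```

```text
the job is handed in; nothing more can be done
None
```

The job is handed in: I wound the dog firmly onto the stop (about 11 N at the knob, against 3–4 N winding freely), then wound back three full clockwise turns to within about 1° of wheel by my measurements, and let go; only the knob was touched.

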